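# Start the cup steriliser with its sprung key switch

## Robot

A 7-joint arm with a two-finger parallel gripper is mounted at the origin on the work surface. World frame = base frame: x ahead of the robot, y to its left, z up, the work surface at z = 0. Lengths are in m, angles in rad, forces in N, time in s.
With the tool pointing down it reaches from about 0.425 to 0.95 m from the base axis. Payload 16.7 kg.
Tool frame: the origin (TCP) lies on the front face of the gripper's body, between the roots of the fingers; the fingertips stand 97 mm ahead of it and the grasp point (between the pads) lies ctrl.grip_point_offset ahead of it (ctrl.grip_point_offset is the distance from the TCP to the grasp point, in m); z points along the fingers, y is the direction in which the jaws open and shut (so a half turn about z gives the same grasp; the last joint's range is limited). The gripper opens to 94 mm and grips with 3 to 60 N. Pads are 16 mm wide; open, the fingers measure 119 mm over their backs; the gripper's body (75 mm by 177 mm) begins 78 mm behind the grasp point.
Start: joints at [1.196, 0.426, 0.074, 1.606, -0.034, 1.111, -0.067], TCP at [0.151, -0.658, 0.303] pointing down, gripper open.
Joint ranges: [-2.85, 2.85], [-0.5, 2.14], [-1.23, 1.37], [0.21, 2.46], [-1.02, 4.16], [0.16, 2.05], [-2.73, 2.73]. Speed limits (rad/s): [1.89, 1.89, 2.39, 2.39, 3.01, 3.01, 3.01].

## Interface

Orientations are given as a unit quaternion [x, y, z, w].
In Python, from station import ctrl gives the robot as it stands.
- The arm moves only by the tool move_arm, never from a script. Its argument "plan" is a list of rows, each an object with "rotation": the turn, a rotation vector about the tool's x, y, z in units of 6 degrees (1.0 is 6 degrees), a list of three; "dp": the shift along the tool's x, y, z in m, a list of three; "jaw": the closure, from -1 (fully open) to 1 (shut), so that 0 is half open. In form: [{"rotation": [wx, wy, wz], "dp": [tx, ty, tz], "jaw": jaw}, ...]. A call has exactly 5 rows; each row is the pose to reach, as a shift and turn from the pose commanded when the call began, along the tool's axes at that moment; what a row does not reach only later rows make up. A row lasts 1/12 s, in which the tool goes at most 41.7 mm and 7.16 degrees, less where a joint would pass 70% of its speed; a pose out of reach is approached as far as the arm can. A call with a gripper value outside its range is refused whole. The fingers move at their own pace and stop on an object; "grip_force" is the grip in N (left out, the last holds). Time passes only in rows, so rows that repeat a pose let the fingers close, or fill a call up. It gives the time, the measured TCP pose, the force and the opening at its end, in the units of the state.
- ctrl.read_state(): the state, without advancing time (a new reading comes with each control period).
- ctrl.read_camera(name): name is "side" or "top" or "wrist"; returns the picture (400x640x3 uint8, red, green, blue); there is no depth.
- ctrl.get_calibration(name): a dict with "fx", "fy", "cx", "cy" (pixels), "xyz" and "attitude" of the camera in the world. Camera axes: x right, y up, looking along -z (the intrinsics and any distortion apply to the point x, -y, -z); pixel columns grow to the right and rows downward; lengths in m; the calibration is good to about 2 mm. A picture is of the moment at which its call begins: read the wrist's pose just before it. get_calibration takes no time and is no camera call; for the wrist camera it gives the pose at the moment of the call.
- ctrl.hand_in(): hands the job in, once; it reports no verdict.
The state is a dict: "time": time; "joint_pos": joint angles; "qd": joint speeds; "tau": joint torques, N m; "ee_pos": TCP position; "ee_rot": TCP orientation; "force": force on the tool from outside, world axes, zero at the start; "torque": the same for the moment, N m; "gripper_width": finger opening in m.
Only numpy, scipy, OpenCV 4.12 (cv2) and the standard library are available. Lean on these libraries where they do the work, as an engineer would, in place of code of your own. Each camera call takes 0.05 s, during which the arm holds its last target.

## Task

Push the door of the small white steriliser cabinet shut until it seats on its catch. Then take the round-headed key from the wooden key block, work it down past the sticky pins into the lock on top of the cabinet until it is fully home, and turn it a quarter turn clockwise (seen from above) to its stop. The lock is sprung and would turn back, so finish while still gripping the key and holding it turned, with the door still shut; leave the bar-headed key, the tumbler, mug and brush where they are.

Things in the scene. Friction and masses are not known exactly. Their poses are not given: they have to be found in the camera images.
- cabinet: White steriliser cabinet, fixed: 200 deep (x), 220 wide (y), 150 mm high; door on its front (-x) face, lock on its flat top. Origin: centre of its underside. A bar handle stands 21 mm out from the door's face, 188 mm from the hinge line, and reaches from 40 to 110 mm above the worktop.
- door_push (a point): Point on the outer face of the cabinet's door, 130 mm from the hinge line, at the door's top edge (146 mm above the worktop). Its axes turn with the door: x is the door's inward normal (push along +x to shut it), z up. The door is 216 wide, 132 high (its foot 14 mm above the worktop), 12 mm thick.
- door_hinge (a point): Point on the door's vertical hinge line, 80 mm above the worktop, 13 mm behind the door's outer face, at the left edge of the door as the robot sees it. Its axes turn with the door: x is its inward normal; the door extends from here along -y.
- door (a joint): Door angle in rad: 0 = shut and seated; grows as the free edge swings out towards the robot. Moves lightly and stays where left; a sprung ball catch resists from about 0.06 rad (some 5 N at the push point), its crest is at about 0.03 rad, past it the door is drawn shut to 0 and kept there.
- lock_mouth (a point): Centre of the keyway at the lock's face, 154 mm above the worktop (4 mm above the cabinet top), 60 mm behind the cabinet's front. Axes turn with the plug: x along the keyway, y across, z up. Keyway 16 by 5.6 mm, 3 mm funnel at its mouth; takes the key either way round. Two sprung sticky pins 14 and 24 mm down, on its +y side: passing them takes some 8 to 15 N, less if wiggled.
- lock (a joint): Turn of the lock plug in rad: 0 = rest, grows clockwise seen from above, hard stop at 1.57 (a quarter turn). A spring turns it back when let go (about 0.1 N m at the stop). The key has up to 0.15 rad of play in the keyway, so the hand must turn a little more than the plug.
- round_key: The key to use, upright in a slot of the key block. Origin: tip of the blade; z up, x its wide way. Blade 14 (x) by 4 (y) by 34 mm, rounded tip; then a shoulder 30 by 10 by 6 mm, which rests on the lock's face when fully home; then a black disc head, diameter 37 mm, 10 mm thick along y (flat faces), from z = 39 to 76 mm: pinch it across y from above. 35 g.
- bar_key: The other key, to be left alone: in the other slot of the block. Same blade length, but a low black bar head 52 mm wide (x), 10 mm thick, top at z = 53 mm. Origin at the tip of its blade.
- key_block: Fixed wooden block 60 (x) by 150 (y) by 45 mm high with two slots at y = -45 and +45 mm, 16 mm (along x) by 6 mm and 38 mm deep; either key may be in either slot, its shoulder resting on the block's top. Origin: centre of its underside.
- tumbler: Glass tumbler, 72 mm wide, 100 mm high, behind the key block; leave it. Origin: centre of its underside.
- mug: Mug, 82 mm wide, 90 mm high, on the right; leave it. Origin: centre of its underside.
- brush: Bottle brush, 240 mm long, lying in the orange drip tray on the left; leave it. Origin: under its middle.

How it is judged:
On the way, in this order (a step that is already met when the one before it is completed fails the run):
1. the door is shut and seated on its catch, before the key is in the lock (value of joint door below 0.02 rad and not (horizontal distance between round_key and lock_mouth below 0.01 m and z of round_key in the frame of lock_mouth below -0.003 m)), for 0.2 s.
2. the round-headed key is fully home in the lock, not yet turned (horizontal distance between round_key and lock_mouth below 0.004 m and z of round_key in the frame of lock_mouth below -0.031 m and value of joint lock below 0.35 rad), for 0.1 s.
At the end, for the whole second after the job is handed in: The door is seated on its catch (below 0.02 rad); the round-headed key is upright and at least 30 of its 34 mm deep in the lock (within 4 mm of its axis), and the gripper's fingers still hold it (over 1 N) with the lock turned clockwise by more than 1.3 rad of its 1.57 rad, through the last second (value of joint door below 0.02 rad and value of joint lock above 1.3 rad and horizontal distance between round_key and lock_mouth below 0.004 m and z of round_key in the frame of lock_mouth below -0.03 m and angle between round_key's own z axis and vertical below 0.15 rad and contact force between the fingers and round_key above 1 N); the arm keeps its last pose, push and grip.
It fails at once if the bar-headed key is taken or shifted by more than 20 mm (distance of bar_key from where it was at the start of the episode above 0.02 m).
It fails at once if the tumbler, mug or brush is shifted by more than 30 mm (distance of any of tumbler, mug, brush from where it was at the start of the episode above 0.03 m).
It also fails if it takes over 61 s, if anything falls off the work surface, if the arm or the gripper's body presses on something with over 40 N, if the wrist force passes 120 N, or if a joint passes its speed limit or range.

## Working session

There is one attempt and no reset: what is moved stays moved. The work goes in short steps, Python scripts to look and compute and a tool call to move; the robot and the scene stay as the last step left them, time stands still between calls to the robot, and variables do not carry over. Pictures are saved under pics/ and viewed, and the job is handed in when it is done.

Besides the shell and the picture viewer there is one more tool, called as a command line: name --argument value ..., lists and objects as JSON in quotes. move_arm: Moves the arm, as the interface text tells. Its arguments: {"type":"object","properties":{"plan":{"type":"array","items":{"type":"object","properties":{"rotation":{"type":"array","items":{"type":"number"}},"dp":{"type":"array","items":{"type":"number"}},"jaw":{"type":"number"}}}},"grip_force":{"type":"number"}},"required":["plan"]}

```bash
ls; mkdir -p pics; python3 - <<'E'
from station import ctrl
import cv2
s=ctrl.read_state(); print(s, ctrl.grip_point_offset)
for n in ["side","top","wrist"]:
    print(n, ctrl.get_calibration(n))
    im=ctrl.read_camera(n); cv2.imwrite(f"pics/{n}0.png", im[:,:,::-1])
E
```

```text
pics
{'time': 0.0, 'joint_pos': array([ 1.19549904,  0.42670783,  0.07387444,  1.6066195 , -0.03411178,
        1.11078509, -0.06710422]), 'qd': array([-0.00131574, -0.00112101,  0.00101095, -0.00069017,  0.00048753,
        0.0015585 ,  0.00123932]), 'tau': array([ 8.35135943e-04, -9.35811353e+01,  3.66751716e+00, -4.54181743e+01,
       -4.87863715e-02,  2.02892994e-02,  9.69720304e-05]), 'ee_pos': array([ 0.15101679, -0.65756303,  0.30198685]), 'ee_rot': array([ 9.93637063e-01,  1.12627665e-01, -1.15838767e-04, -6.19062585e-04]), 'force': array([ 0.41752016, -0.17909775, -0.02608543]), 'torque': array([-1.10408956e-02, -1.14209638e-03, -3.50371213e-05]), 'gripper_width': 0.09405623923174254} 0.0784
side {'fx': 384.175992108565, 'fy': 384.175992108565, 'cx': 323.1016995793828, 'cy': 196.36688892659024, 'xyz': array([ 0.37224187, -0.85949653,  1.02372744]), 'attitude': array([ 0.37042385, -0.04285541, -0.10406083,  0.92202002])}
top {'fx': 371.8397535068361, 'fy': 371.8397535068361, 'cx': 314.3247329549582, 'cy': 204.35965697850656, 'xyz': array([ 0.30243684, -0.00155472,  1.40571109]), 'attitude': array([-0.07283598,  0.07343819,  0.71646453, -0.68991327])}
wrist {'fx': 334.68059678366166, 'fy': 334.68059678366166, 'cx': 320.32403510649414, 'cy': 198.73194299975418, 'xyz': array([ 0.23010069, -0.63933418,  0.38403986]), 'attitude': array([-0.11137362,  0.08927545, -0.61615465,  0.77458328])}
```

View pics/side0.png

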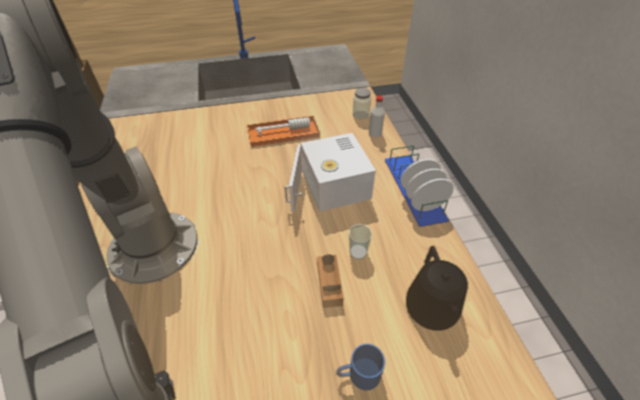

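View pics/top0.png

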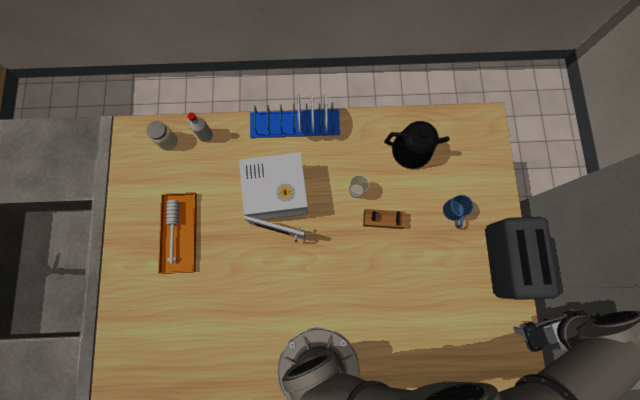

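View pics/wrist0.png

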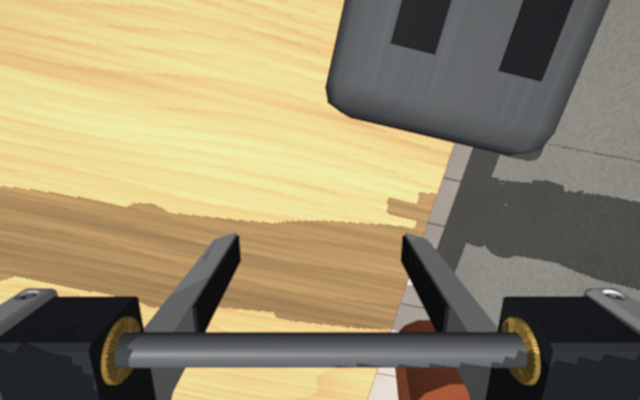

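The side view shows the door open at (297,185), the lock at (330,165) and the block at (330,280). The top view shows the lock at (286,192), the block at (384,218) and a dark round blob at (375,215). I'll zoom in next.

```bash
cat > h.py <<'E'
import numpy as np, cv2
from scipy.spatial.transform import Rotation as R
from station import ctrl
def ray(c,u,v):
    d=np.array([(u-c['cx'])/c['fx'],-(v-c['cy'])/c['fy'],-1.])
    return np.array(c['xyz']), R.from_quat(c['attitude']).apply(d)
def plane(c,u,v,z):
    o,d=ray(c,u,v); return o+d*(z-o[2])/d[2]
def proj(c,p):
    q=R.from_quat(c['attitude']).inv().apply(np.array(p)-c['xyz'])
    q=np.atleast_2d(q); return np.c_[c['cx']+c['fx']*q[:,0]/-q[:,2], c['cy']-c['fy']*q[:,1]/-q[:,2]]
def tri(l):
    A=np.zeros((3,3));b=np.zeros(3)
    for c,u,v in l:
        o,d=ray(c,u,v); d/=np.linalg.norm(d); P=np.eye(3)-np.outer(d,d); A+=P;b+=P@o
    p=np.linalg.solve(A,b)
    return p
E
python3 - <<'E'
from h import *
t=cv2.imread('pics/top0.png'); s=cv2.imread('pics/side0.png')
def z(im,x,y,w,h,f): return cv2.resize(im[y:y+h,x:x+w],None,fx=f,fy=f,interpolation=cv2.INTER_CUBIC)
cv2.imwrite('pics/zt.png',z(t,230,140,190,110,4)); cv2.imwrite('pics/zs.png',z(s,280,125,110,190,3))
T=ctrl.get_calibration('top');S=ctrl.get_calibration('side')
print('lock',plane(T,286,192,.154),plane(S,330,165,.154))
print('block',plane(T,384,218,.045),plane(S,330,285,.045))
E
```

```text
lock [0.61301078 0.08882801 0.154     ] [0.61628138 0.09159966 0.154     ]
block [ 0.52696232 -0.2644132   0.045     ] [ 0.52398936 -0.29576151  0.045     ]
```

View pics/zt.png

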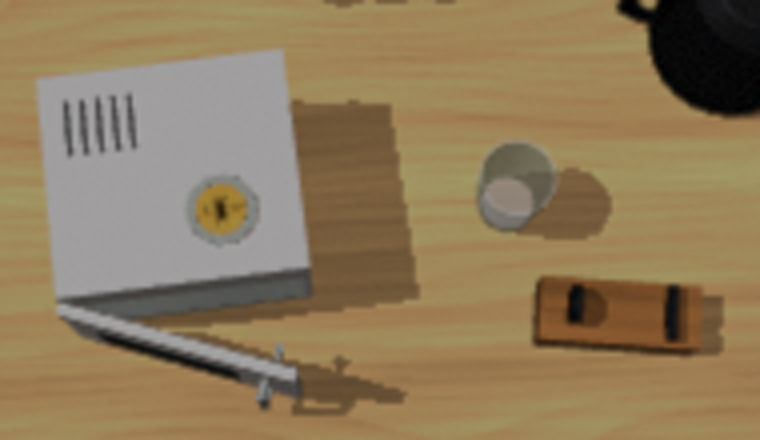

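View pics/zs.png

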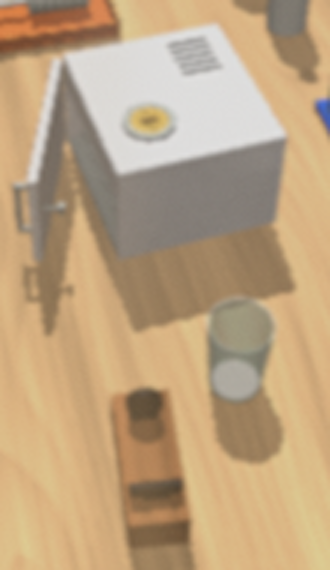

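```bash
python3 - <<'E'
from h import *
T=ctrl.get_calibration('top');S=ctrl.get_calibration('side')
zt=lambda u,v:((u+.5)/4+230-.5,(v+.5)/4+140-.5)
zs=lambda u,v:((u+.5)/3+280-.5,(v+.5)/3+125-.5)
def show(n,p): print(n,np.round(p,4))
C=[(38,78),(283,50),(308,268),(57,300)]
P=[plane(T,*zt(*c),.15) for c in C]
for p in P: show('cab',p)
for i in range(4): d=P[(i+1)%4]-P[i]; print(np.linalg.norm(d),np.degrees(np.arctan2(d[1],d[0])))
Cs=[(62,55),(217,25),(285,138),(120,175)]
for c in Cs: show('cab side',plane(S,*zs(*c),.15))
show('lockT',plane(T,*zt(222,209),.154)); show('lockS',plane(S,*zs(150,121),.154))
show('lock tri',tri([(T,*zt(222,209)),(S,*zs(150,121))]))
for c in [(60,303),(298,372)]: show('door',plane(T,*zt(*c),.146))
for c in [(60,62),(38,260)]: show('doorS',plane(S,*zs(*c),.146 if c[1]<100 else .014))
for c in [(540,278),(702,286),(698,352),(536,343)]: show('block',plane(T,*zt(*c),.045))
show('rk top',plane(T,*zt(577,304),.087)); show('rk S',plane(S,*zs(144,392),.087));show('bk',plane(T,*zt(676,313),.064))
E
```

```text
cab [0.7402 0.2525 0.15  ]
cab [0.758  0.0348 0.15  ]
cab [0.5594 0.0192 0.15  ]
cab [0.5396 0.2354 0.15  ]
0.2184166486126141 -85.33970920204874
0.19915685195882205 -175.49273978423946
0.21711260545092748 95.23675490701937
0.20134204031167327 4.883139648539036
cab side [0.5406 0.2366 0.15  ]
cab side [0.7401 0.2527 0.15  ]
cab side [0.7573 0.0348 0.15  ]
cab side [0.5638 0.0177 0.15  ]
lockT [0.6136 0.0918 0.154 ]
lockS [0.6152 0.0919 0.154 ]
lock tri [0.6144 0.0919 0.1538]
door [0.5376 0.2336 0.146 ]
door [0.4702 0.0308 0.146 ]
doorS [0.5365 0.2289 0.146 ]
doorS [0.4691 0.0365 0.014 ]
block [ 0.5632 -0.1948  0.045 ]
block [ 0.5499 -0.3449  0.045 ]
block [ 0.4882 -0.3358  0.045 ]
block [ 0.5023 -0.1871  0.045 ]
rk top [ 0.5301 -0.2206  0.087 ]
rk S [ 0.5341 -0.2221  0.087 ]
bk [ 0.5223 -0.3142  0.064 ]
```

Measured sizes match the given ones: cabinet 0.218 x 0.200 m, block about 0.150 x 0.062 m. The cabinet's yaw is about 4.9°, the block's about -5.3°, and the door is open about 0.41 rad. The round key is in the +y slot at (0.530, -0.221). I'll move now, fingers shut, to just in front of the door.

move_arm --plan '[{"rotation": [0,0,0.6],"dp": [0.034,-0.022,0],"jaw": 1},{"rotation": [0,0,1.2],"dp": [0.068,-0.044,0],"jaw": 1},{"rotation": [0,0,1.8],"dp": [0.102,-0.066,0],"jaw": 1},{"rotation": [0,0,2.4],"dp": [0.136,-0.088,0],"jaw": 1},{"rotation": [0,0,3.0],"dp": [0.17,-0.11,0],"jaw": 1}]' --grip_force 10

```text
time: 0.57
ee_pos: [0.2931, -0.5109, 0.3025]
ee_rot: [0.999, -0.046, -0.0, -0.0]
force: [-0.2, -1.3, 0.3]
gripper_width: 0.0642
```

move_arm --plan '[{"rotation": [0,0,0],"dp": [0.026,-0.032,0],"jaw": 1},{"rotation": [0,0,0],"dp": [0.052,-0.064,0],"jaw": 1},{"rotation": [0,0,0],"dp": [0.078,-0.096,0],"jaw": 1},{"rotation": [0,0,0],"dp": [0.104,-0.128,0],"jaw": 1},{"rotation": [0,0,0],"dp": [0.13,-0.16,0],"jaw": 1}]'

```text
time: 0.98
ee_pos: [0.4368, -0.3629, 0.3028]
ee_rot: [0.999, -0.044, 0.0, 0.0]
force: [1.1, -0.7, 0.8]
gripper_width: 0.0307
```

move_arm --plan '[{"rotation": [0,0,0],"dp": [0.008,-0.04,0],"jaw": 1},{"rotation": [0,0,0],"dp": [0.012,-0.08,0],"jaw": 1},{"rotation": [0,0,0],"dp": [0.012,-0.12,0],"jaw": 1},{"rotation": [0,0,0],"dp": [0.008,-0.16,0],"jaw": 1},{"rotation": [0,0,0],"dp": [0.004,-0.2,0],"jaw": 1}]'

```text
time: 1.4
ee_pos: [0.4571, -0.1639, 0.3025]
ee_rot: [0.999, -0.044, -0.0, 0.0]
force: [1.3, -0.4, -0.6]
gripper_width: 0.0003
```

move_arm --plan '[{"rotation": [0,0,0],"dp": [-0.003,-0.04,0],"jaw": 1},{"rotation": [0,0,0],"dp": [-0.006,-0.08,0],"jaw": 1},{"rotation": [0,0,0],"dp": [-0.009,-0.12,0],"jaw": 1},{"rotation": [0,0,0],"dp": [-0.012,-0.16,0],"jaw": 1},{"rotation": [0,0,0],"dp": [-0.015,-0.2,0],"jaw": 1}]'

```text
time: 1.82
ee_pos: [0.4596, 0.0366, 0.3029]
ee_rot: [0.999, -0.044, 0.0, 0.0]
force: [2.0, 0.4, -0.1]
gripper_width: 0.0006
```

move_arm --plan '[{"rotation": [0,0,0],"dp": [-0.009,-0.039,0.0],"jaw": 1},{"rotation": [0,0,0],"dp": [-0.018,-0.077,0.01],"jaw": 1},{"rotation": [0,0,0],"dp": [-0.018,-0.077,0.05],"jaw": 1},{"rotation": [0,0,0],"dp": [-0.018,-0.077,0.09],"jaw": 1},{"rotation": [0,0,0],"dp": [-0.018,-0.077,0.09],"jaw": 1}]'

```text
time: 2.23
ee_pos: [0.446, 0.1126, 0.2073]
ee_rot: [0.999, -0.043, -0.004, 0.001]
force: [-2.5, -1.1, -1.5]
gripper_width: 0.0003
```

```bash
python3 - <<'E'
from h import *
s=ctrl.read_state(); print(s['joint_pos'],s['ee_pos'],s['force'])
im=np.hstack([ctrl.read_camera('side')[100:300,180:480],ctrl.read_camera('top')[130:330,180:480]])
cv2.imwrite('pics/d1.png',cv2.resize(im[:,:,::-1],None,fx=1.3,fy=1.3))
E
```

```text
[ 1.49847463e-04  2.29979621e-01 -4.31876261e-01  2.13973221e+00
  1.30252720e-01  8.04837534e-01 -2.17061591e+00] [0.44601727 0.11257547 0.20732984] [-2.47961879 -1.09372902 -1.54437875]
```

View pics/d1.png

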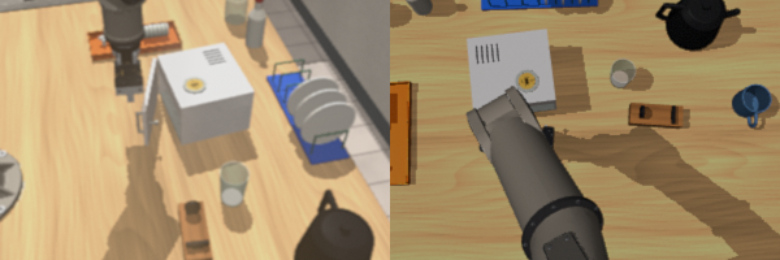

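The fingers are in front of the door and the scene is undisturbed. j7 is at -2.17, so I need a half-turned grasp of the key later to leave room for the quarter turn. Now I'll push the door.

move_arm --plan '[{"rotation": [0,0,0],"dp": [0.014,0,0],"jaw": 1},{"rotation": [0,0,0],"dp": [0.028,0,0],"jaw": 1},{"rotation": [0,0,0],"dp": [0.042,0,0],"jaw": 1},{"rotation": [0,0,0],"dp": [0.055,0,0],"jaw": 1},{"rotation": [0,0,0],"dp": [0.067,0,0],"jaw": 1}]'

```text
time: 2.75
ee_pos: [0.5175, 0.1065, 0.2155]
ee_rot: [0.999, -0.045, 0.001, -0.0]
force: [-1.8, -1.2, 2.5]
gripper_width: 0.0006
```

move_arm --plan '[{"rotation": [0,0,0],"dp": [0.006,0,0],"jaw": 1},{"rotation": [0,0,0],"dp": [0.011,0,0],"jaw": 1},{"rotation": [0,0,0],"dp": [0.015,0,0],"jaw": 1},{"rotation": [0,0,0],"dp": [0.018,0,0],"jaw": 1},{"rotation": [0,0,0],"dp": [0.02,0,0],"jaw": 1}]'

```text
time: 3.17
ee_pos: [0.5308, 0.1054, 0.213]
ee_rot: [0.999, -0.044, -0.006, 0.002]
force: [-52.9, -0.7, 38.3]
gripper_width: 0.0006
```

```bash
python3 - <<'E'
from h import *
s=ctrl.read_state(); print(s['time'],s['ee_pos'],s['force'])
im=ctrl.read_camera('side')[120:240,270:400]
cv2.imwrite('pics/d2.png',cv2.resize(im[:,:,::-1],None,fx=4,fy=4))
E
```

```text
3.1667 [0.53077527 0.10537947 0.21304751] [-52.91504395  -0.69638428  38.2697405 ]
```

View pics/d2.png

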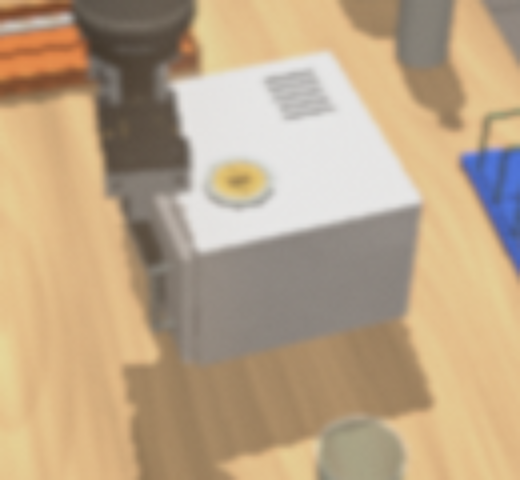

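The force of -53 N and the picture show the door flush and seated. I'll back off, rise, and start the half turn on the way to the key.

move_arm --plan '[{"rotation": [0,0,0],"dp": [-0.025,0,0],"jaw": 1},{"rotation": [0,0,0],"dp": [-0.05,0,-0.01],"jaw": 1},{"rotation": [0,0,-1],"dp": [-0.05,0.01,-0.05],"jaw": 1},{"rotation": [0,0,-2],"dp": [-0.05,0.03,-0.08],"jaw": 1},{"rotation": [0,0,-3],"dp": [-0.05,0.06,-0.09],"jaw": 0.5}]'

```text
time: 3.63
ee_pos: [0.4817, 0.0519, 0.3083]
ee_rot: [0.993, 0.117, 0.003, -0.0]
force: [1.2, -0.4, 0.7]
gripper_width: 0.004
```

```bash
python3 - <<'E'
from h import *
s=ctrl.read_state(); print(s['time'],s['ee_pos'],s['force'],s['joint_pos'],R.from_quat(s['ee_rot']).as_matrix()[:,0])
im=ctrl.read_camera('side')[120:240,270:400]
cv2.imwrite('pics/d3.png',cv2.resize(im[:,:,::-1],None,fx=4,fy=4))
E
```

```text
3.6333 [0.48174489 0.05194571 0.30826242] [ 1.19822004 -0.40336999  0.73102854] [ 0.16665983  0.13179575 -0.43947301  1.99584682  0.06616763  1.02034032
 -1.64059102] [0.97273918 0.23179663 0.006986  ]
```

View pics/d3.png

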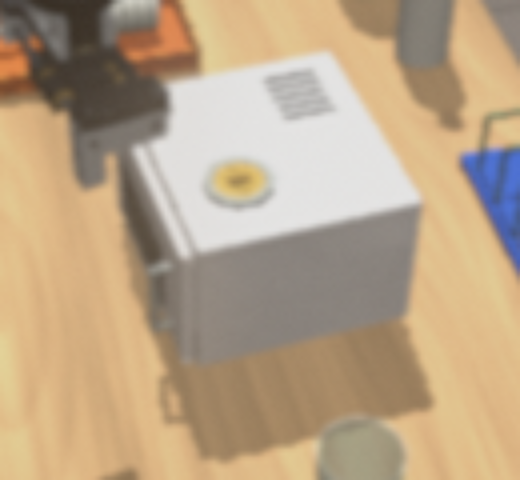

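```bash
python3 - <<'E'
from h import *
c=ctrl.get_calibration('wrist'); im=ctrl.read_camera('wrist')
cv2.imwrite('pics/w1.png',im[:,:,::-1]); print(c, proj(c,[[.6144,.0919,.154]]))
E
```

```text
{'fx': 334.68059678366166, 'fy': 334.68059678366166, 'cx': 320.32403510649414, 'cy': 198.73194299975418, 'xyz': array([0.55971105, 0.06480181, 0.39052974]), 'attitude': array([-0.11091935,  0.08488909, -0.6098888 ,  0.78008102])} [[298.48397134   3.89549091]]
```

View pics/w1.png

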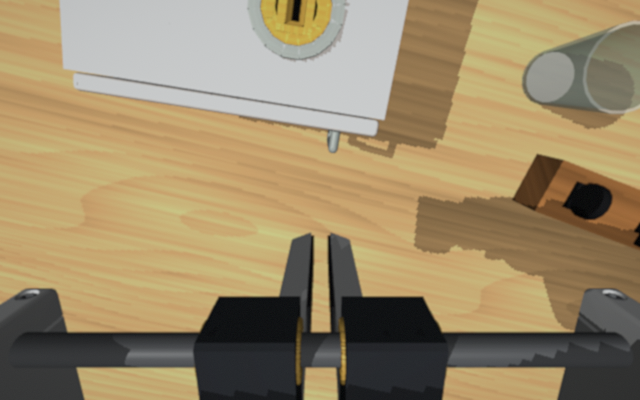

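move_arm --plan '[{"rotation": [0,0,0],"dp": [0.03,-0.005,0],"jaw": 0.5},{"rotation": [0,0,0],"dp": [0.06,-0.01,0],"jaw": 0.5},{"rotation": [0,0,0],"dp": [0.08,-0.015,0],"jaw": 0.2},{"rotation": [0,0,0],"dp": [0.08,-0.015,0],"jaw": 0.2},{"rotation": [0,0,0],"dp": [0.08,-0.015,0],"jaw": 0.2}]'

```text
time: 4.15
ee_pos: [0.5556, 0.0833, 0.3028]
ee_rot: [0.994, 0.112, -0.0, -0.0]
force: [-0.6, 0.5, 0.4]
gripper_width: 0.0371
```

```bash
python3 - <<'E'
from h import *
c=ctrl.get_calibration('wrist'); im=ctrl.read_camera('wrist')
u,v=proj(c,[[.6144,.0919,.154]])[0].round().astype(int); print(u,v,c['xyz'],c['attitude'])
x0,y0=u-60,v-60
cr=im[y0:y0+120,x0:x0+120][:,:,::-1]
cv2.imwrite('pics/w2.png',cv2.resize(cr,None,fx=5,fy=5,interpolation=cv2.INTER_CUBIC)); print(x0,y0)
cv2.imwrite('pics/w2f.png',im[:,:,::-1])
np.save('w2c.npy',c,allow_pickle=True)
E
```

```text
328 134 [0.63468285 0.1014944  0.38478196] [-0.11143517  0.089172   -0.61656633  0.77425869]
268 74
```

View pics/w2.png

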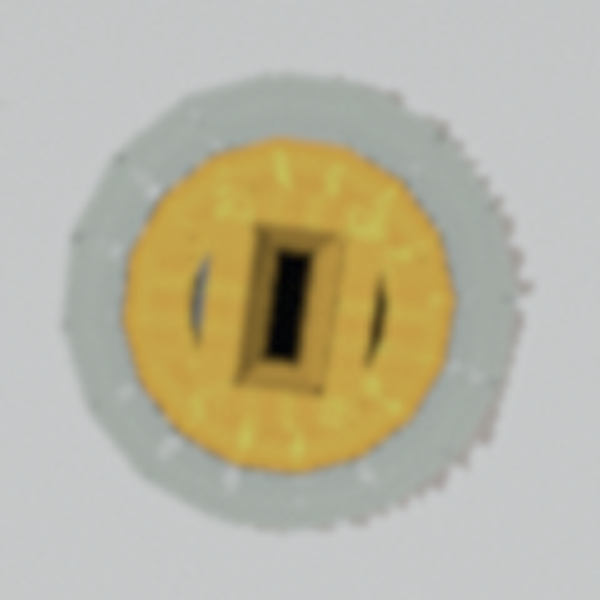

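```bash
python3 - <<'E'
from h import *
c=np.load('w2c.npy',allow_pickle=True).item()
q=lambda u,v:plane(c,(u+.5)/5-.5+268,(v+.5)/5-.5+74,.154)
P=[q(*p) for p in [(255,228),(343,237),(322,393),(235,383)]]
print(np.mean(P,0)); 
for i in range(4):
    d=P[(i+1)%4]-P[i]; print(np.linalg.norm(d),np.degrees(np.arctan2(d[1],d[0])))
print('disc',q(290,305))
im=cv2.imread('pics/w2f.png'); h=cv2.cvtColor(im,cv2.COLOR_BGR2HSV)
m=((h[...,0]>15)&(h[...,0]<32)&(h[...,1]>110)).astype(np.uint8); m[:74]=0;m[194:]=0;m[:,:268]=0;m[:,388:]=0
k=max(cv2.findContours(m,0,2)[0],key=cv2.contourArea); e=cv2.fitEllipse(k); print(e, plane(c,*e[0],.154))
E
```

```text
[0.61268298 0.09310295 0.154     ]
0.011898197136461562 -82.75742459449212
0.02118471566654548 -174.1684398024593
0.01208803005597269 96.3781013741208
0.02100792087840358 5.305473645861644
disc [0.61354371 0.09311588 0.154     ]
((325.2599792480469, 134.6519775390625), (64.40970611572266, 65.0300521850586), 13.168869018554688) [0.61345794 0.09333342 0.154     ]
```

```bash
cat >> h.py <<'E'
def rot(yaw): # tool down with tool x at yaw (deg)
    return R.from_euler('z',yaw,degrees=True)*R.from_quat([1,0,0,0])
def delta(p0,R0,p1,R1):
    return np.round(R0.inv().apply(np.array(p1)-p0),4), np.round(np.degrees((R0.inv()*R1).as_rotvec())/6,3)
def go(p1,yaw):
    s=ctrl.read_state(); R0=R.from_quat(s['ee_rot'])
    print('at',np.round(s['ee_pos'],4),'yaw',np.round(np.degrees(np.arctan2(*R0.as_matrix()[[1,0],0])),2),'F',np.round(s['force'],1),'T',np.round(s['torque'],2),'w',round(s['gripper_width'],4),'j',np.round(s['joint_pos'],2),'t',s['time'])
    print('delta',*delta(s['ee_pos'],R0,p1,rot(yaw)))
E
python3 - <<'E'
from h import *
p=np.array([.5556,.0833,.3028]);y=12.9
go(p,y)
q=np.array([.53,-.2208,.26]);
for k in range(1,6):
    n=p+(q-p)/5; yn=min(y+35.4,174.7); print(delta(p,rot(y),n,rot(yn))); p,y=n,yn
E
```

```text
at [0.555  0.0828 0.3028] yaw 12.87 F [ 0.4 -0.3 -0.5] T [-0.06 -0.04  0.02] w 0.0376 j [ 0.1   0.27 -0.44  1.84  0.13  1.06 -1.73] t 4.2
delta [ 0.0007 -0.0004 -0.    ] [-0.003  0.004 -0.006]
(array([-0.0186,  0.0581,  0.0086]), array([ 0. ,  0. , -5.9]))
(array([-0.0391,  0.0293,  0.0068]), array([ 0. ,  0. , -5.9]))
(array([-0.039 ,  0.001 ,  0.0055]), array([ 0. ,  0. , -5.9]))
(array([-0.0259, -0.0174,  0.0044]), array([ 0. ,  0. , -5.9]))
(array([-0.0088, -0.0234,  0.0035]), array([ 0.   ,  0.   , -3.367]))
```

move_arm --plan '[{"rotation": [0,0,-1.18],"dp": [-0.004,0.012,0.002],"jaw": 0.2},{"rotation": [0,0,-2.36],"dp": [-0.008,0.023,0.004],"jaw": 0.2},{"rotation": [0,0,-3.54],"dp": [-0.011,0.035,0.006],"jaw": 0.2},{"rotation": [0,0,-4.72],"dp": [-0.015,0.046,0.007],"jaw": 0.2},{"rotation": [0,0,-5.9],"dp": [-0.019,0.058,0.009],"jaw": 0.2}]'

```text
time: 4.62
ee_pos: [0.5487, 0.021, 0.2942]
ee_rot: [0.911, 0.412, 0.0, 0.0]
force: [-0.3, -0.1, -0.2]
gripper_width: 0.0379
```

move_arm --plan '[{"rotation": [0,0,-1.18],"dp": [-0.01,0.007,0.002],"jaw": 0.2},{"rotation": [0,0,-2.36],"dp": [-0.02,0.015,0.004],"jaw": 0.2},{"rotation": [0,0,-3.54],"dp": [-0.029,0.022,0.006],"jaw": 0.2},{"rotation": [0,0,-4.72],"dp": [-0.039,0.029,0.007],"jaw": 0.2},{"rotation": [0,0,-5.9],"dp": [-0.049,0.037,0.009],"jaw": 0.2}]'

```text
time: 5.03
ee_pos: [0.5437, -0.0402, 0.2852]
ee_rot: [0.743, 0.669, -0.0, 0.0]
force: [0.3, -0.0, -0.4]
gripper_width: 0.0376
```

move_arm --plan '[{"rotation": [0,0,-1.18],"dp": [-0.012,0,0.002],"jaw": 0.2},{"rotation": [0,0,-2.36],"dp": [-0.024,0,0.004],"jaw": 0.2},{"rotation": [0,0,-3.54],"dp": [-0.037,0.001,0.006],"jaw": 0.2},{"rotation": [0,0,-4.72],"dp": [-0.049,0.001,0.007],"jaw": 0.2},{"rotation": [0,0,-5.9],"dp": [-0.061,0.002,0.009],"jaw": 0.2}]'

```text
time: 5.45
ee_pos: [0.5389, -0.1011, 0.2762]
ee_rot: [0.505, 0.863, -0.0, 0.0]
force: [0.1, -1.5, -0.2]
gripper_width: 0.0377
```

move_arm --plan '[{"rotation": [0,0,-1.18],"dp": [-0.01,-0.007,0.002],"jaw": 0.2},{"rotation": [0,0,-2.36],"dp": [-0.02,-0.014,0.004],"jaw": 0.2},{"rotation": [0,0,-3.54],"dp": [-0.03,-0.02,0.006],"jaw": 0.2},{"rotation": [0,0,-4.72],"dp": [-0.04,-0.027,0.007],"jaw": 0.2},{"rotation": [0,0,-5.9],"dp": [-0.05,-0.034,0.009],"jaw": 0.2}]'

```text
time: 5.87
ee_pos: [0.5336, -0.1612, 0.2672]
ee_rot: [0.218, 0.976, -0.001, 0.0]
force: [0.3, -0.5, -0.3]
gripper_width: 0.0377
```

move_arm --plan '[{"rotation": [0,0,-1.18],"dp": [-0.005,-0.014,0.002],"jaw": 0.2},{"rotation": [0,0,-2.36],"dp": [-0.011,-0.029,0.004],"jaw": 0.2},{"rotation": [0,0,-3.37],"dp": [-0.016,-0.043,0.007],"jaw": 0.2},{"rotation": [0,0,-3.37],"dp": [-0.022,-0.057,0.009],"jaw": 0.2},{"rotation": [0,0,-3.37],"dp": [-0.022,-0.057,0.009],"jaw": 0.2}]'

```text
time: 6.28
ee_pos: [0.5285, -0.2249, 0.2573]
ee_rot: [0.05, 0.999, -0.001, -0.001]
force: [0.1, -0.2, -0.6]
gripper_width: 0.0373
```

```bash
python3 - <<'E'
from h import *
c=ctrl.get_calibration('wrist'); im=ctrl.read_camera('wrist')
go([.53,-.2208,.1524],174.7)
cv2.imwrite('pics/k1.png',im[:,:,::-1]);np.save('k1c.npy',c,allow_pickle=True)
print(proj(c,[[.53,-.2208,.087]]))
E
```

```text
at [ 0.529  -0.2231  0.2575] yaw 174.32 F [-0.2  0.3  0.3] T [ 0.04 -0.12 -0.03] w 0.0379 j [ 0.91  0.41 -0.78  1.84  0.34  1.02  1.46] t 6.3333
delta [-0.0008  0.0024  0.1051] [-0.004 -0.006 -0.064]
[[326.07391496 211.89491317]]
```

View pics/k1.png

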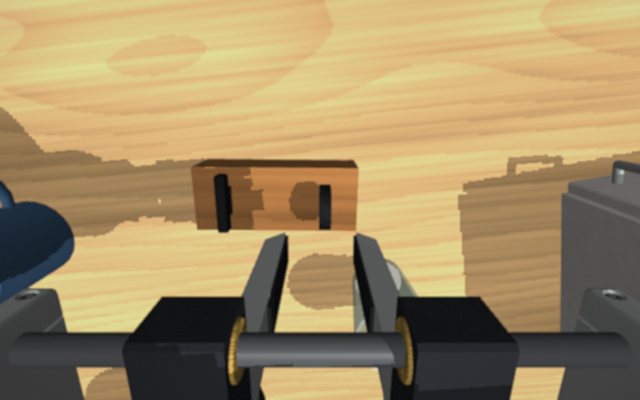

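```bash
python3 - <<'E'
from h import *
c=np.load('k1c.npy',allow_pickle=True).item(); im=cv2.imread('pics/k1.png')
g=im.max(2); m=(g<50).astype(np.uint8); 
x0,y0=290,170; sub=m[y0:235,x0:360]; n,l,st,ce=cv2.connectedComponentsWithStats(sub); print(st[1:]+[x0,y0,0,0,0],ce[1:]+[x0,y0])
yaw=np.radians(-5.3); ex=np.array([np.cos(yaw),np.sin(yaw),0]); ey=np.array([-ex[1],ex[0],0])
C=np.array([.53,-.2208,.0685]); a=np.linspace(0,2*np.pi,60)
P=[C+.0185*(np.cos(t)*ex+np.sin(t)*np.array([0,0,1]))+s*.005*ey for t in a for s in(1,-1)]
q=proj(c,P); print(q.min(0),q.max(0))
cr=im[140:250,170:380].copy(); cr=cv2.resize(cr,None,fx=3.5,fy=3.5,interpolation=cv2.INTER_CUBIC)
for p in q:
    cv2.circle(cr,tuple(((p-[170,140]+.5)*3.5).astype(int)),1,(0,255,0),-1)
cv2.imwrite('pics/k1z.png',cr)
E
```

```text
[[320 186  10  43 428]] [[324.47897196 207.        ]]
[319.67880386 183.07231661] [332.37023177 226.84585279]
```

View pics/k1z.png

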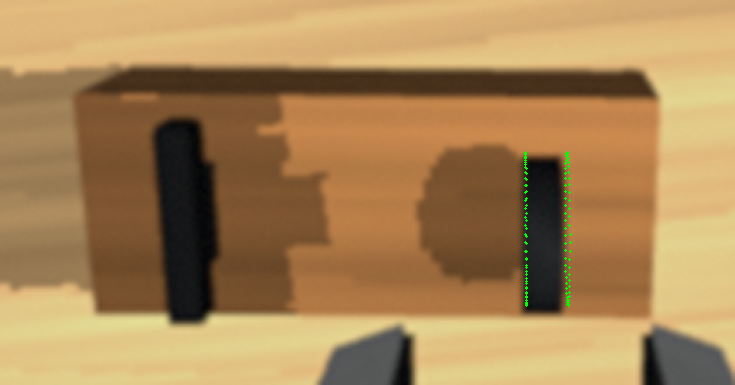

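The key strip is centred at (324.5, 207), within 2 mm of the prediction, so I refine it to (0.5315, -0.222). Descending.

move_arm --plan '[{"rotation": [0,0,-0.06],"dp": [-0.002,0.001,0.03],"jaw": 0.2},{"rotation": [0,0,-0.06],"dp": [-0.0024,0.0015,0.06],"jaw": 0.2},{"rotation": [0,0,-0.06],"dp": [-0.0024,0.0015,0.085],"jaw": 0.2},{"rotation": [0,0,-0.06],"dp": [-0.0024,0.0015,0.105],"jaw": 0.2},{"rotation": [0,0,-0.06],"dp": [-0.0024,0.0015,0.105],"jaw": 0.2}]'

```text
time: 6.75
ee_pos: [0.5308, -0.2187, 0.1496]
ee_rot: [0.044, 0.999, 0.001, -0.002]
force: [-1.1, 0.6, 0.2]
gripper_width: 0.0376
```

```bash
python3 - <<'E'
from h import *
c=ctrl.get_calibration('wrist'); im=ctrl.read_camera('wrist')
go([.5315,-.2218,.1524],174.7)
cv2.imwrite('pics/k2.png',im[:,:,::-1])
E
```

```text
at [ 0.5317 -0.2189  0.1517] yaw 175.0 F [ 1.1 -0.5  0.4] T [ 0.08 -0.11  0.02] w 0.0377 j [ 0.83  0.54 -0.71  1.92  0.46  0.85  1.36] t 6.8
delta [-0.0001 -0.0029 -0.0007] [ 0.01  -0.026  0.051]
```

View pics/k2.png

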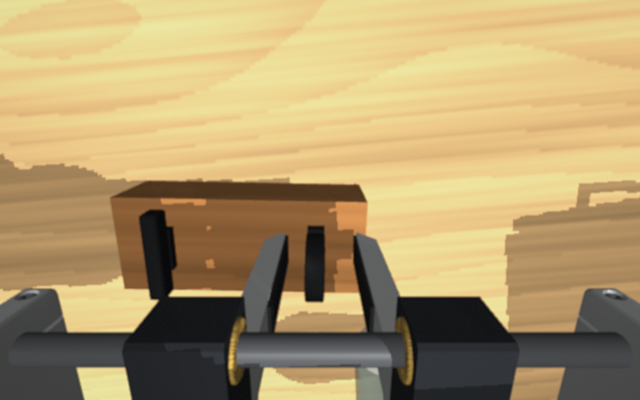

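The fingers straddle the key, which sits 3 mm to the -y side (key at u=314, finger mid at 321). I'll shift and close.

move_arm --plan '[{"rotation": [0,0,0],"dp": [0,-0.003,0],"jaw": 0.4},{"rotation": [0,0,0],"dp": [0,-0.003,0],"jaw": 1},{"rotation": [0,0,0],"dp": [0,-0.003,0],"jaw": 1},{"rotation": [0,0,0],"dp": [0,-0.003,0],"jaw": 1},{"rotation": [0,0,0],"dp": [0,-0.003,0],"jaw": 1}]' --grip_force 30

```text
time: 7.22
ee_pos: [0.5325, -0.2229, 0.1535]
ee_rot: [0.043, 0.999, -0.0, 0.001]
force: [-0.5, 1.5, 5.9]
gripper_width: 0.0102
```

move_arm --plan '[{"rotation": [0,0,0],"dp": [0,0,0],"jaw": 1},{"rotation": [0,0,0],"dp": [0,0,0],"jaw": 1},{"rotation": [0,0,0],"dp": [0,0,0],"jaw": 1},{"rotation": [0,0,0],"dp": [0,0,-0.003],"jaw": 1},{"rotation": [0,0,0],"dp": [0,0,-0.006],"jaw": 1}]'

```text
time: 7.63
ee_pos: [0.5321, -0.2229, 0.1589]
ee_rot: [0.043, 0.999, 0.0, -0.0]
force: [0.2, 0.9, -1.0]
gripper_width: 0.0096
```

```bash
python3 - <<'E'
from h import *
im=ctrl.read_camera('wrist')
go([.5315,-.2218,.1524],174.7)
cv2.imwrite('pics/k3.png',im[:,:,::-1])
E
```

```text
at [ 0.5323 -0.2229  0.1594] yaw 175.08 F [-0.7  1.9  0.9] T [ 0.69  0.08 -0.01] w 0.0097 j [ 0.84  0.53 -0.72  1.91  0.46  0.86  1.38] t 7.6833
delta [0.0009 0.001  0.007 ] [0.001 0.004 0.064]
```

View pics/k3.png

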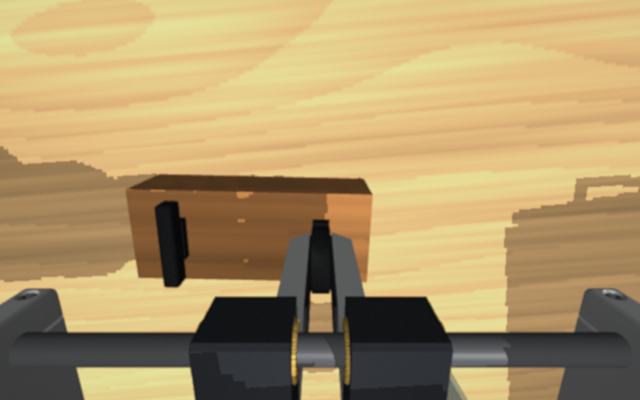

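move_arm --plan '[{"rotation": [0,0,0],"dp": [0,0,-0.025],"jaw": 1},{"rotation": [0,0,0],"dp": [0,0,-0.06],"jaw": 1},{"rotation": [0,0,0],"dp": [0,0,-0.1],"jaw": 1},{"rotation": [0,0,0],"dp": [0,0,-0.14],"jaw": 1},{"rotation": [0,0,0],"dp": [0,0,-0.18],"jaw": 1}]'

```text
time: 8.1
ee_pos: [0.5318, -0.2229, 0.3407]
ee_rot: [0.043, 0.999, 0.0, -0.0]
force: [0.4, -1.7, -0.4]
gripper_width: 0.0099
```

```bash
python3 - <<'E'
from h import *
t=ctrl.read_camera('side'); w=ctrl.read_camera('wrist')
go([.6137,.0925,.34],186)
cv2.imwrite('pics/l1.png',cv2.resize(t[120:370,230:430][:,:,::-1],None,fx=2.4,fy=2.4)); cv2.imwrite('pics/l1w.png',w[150:400,200:440][:,:,::-1])
E
```

```text
at [ 0.5341 -0.2232  0.3451] yaw 175.07 F [ 0.5 -0.1 -0.3] T [-0.03 -0.24  0.02] w 0.01 j [ 0.95  0.33 -0.82  1.74  0.26  1.17  1.54] t 8.2
delta [-0.0521  0.3214  0.0044] [-0.039  0.073 -1.822]
```

View pics/l1.png

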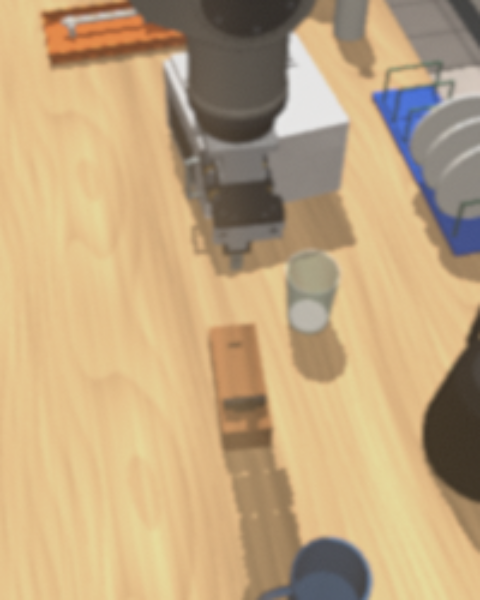

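View pics/l1w.png

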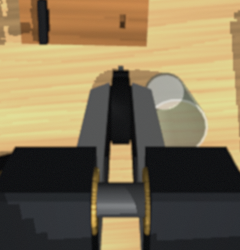

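The key is out and held, and the block's slot is empty with the bar key undisturbed. Moving over to the lock.

move_arm --plan '[{"rotation": [0,0,-0.3],"dp": [-0.005,0.033,0],"jaw": 1},{"rotation": [0,0,-0.6],"dp": [-0.01,0.066,0],"jaw": 1},{"rotation": [0,0,-0.9],"dp": [-0.015,0.1,0],"jaw": 1},{"rotation": [0,0,-1.2],"dp": [-0.021,0.133,0],"jaw": 1},{"rotation": [0,0,-1.5],"dp": [-0.026,0.16,0],"jaw": 1}]'

```text
time: 8.62
ee_pos: [0.5719, -0.0636, 0.3388]
ee_rot: [-0.037, 0.999, -0.0, 0.0]
force: [-0.5, -0.9, -0.3]
gripper_width: 0.0095
```

```bash
python3 - <<'E'
from h import *
go([.6137,.0925,.335],185.7)
E
```

```text
at [ 0.5719 -0.0636  0.3388] yaw -175.79 F [-0.5 -0.9 -0.3] T [ 0.06 -0.13 -0.05] w 0.0095 j [ 0.72  0.35 -0.9   1.75  0.3   1.18  1.38] t 8.6167
delta [-0.0532  0.1526  0.0038] [-0.001  0.003 -0.248]
```

move_arm --plan '[{"rotation": [0,0,-0.1],"dp": [-0.013,0.038,0],"jaw": 1},{"rotation": [0,0,-0.2],"dp": [-0.027,0.076,0],"jaw": 1},{"rotation": [0,0,-0.25],"dp": [-0.04,0.114,0],"jaw": 1},{"rotation": [0,0,-0.25],"dp": [-0.053,0.153,0],"jaw": 1},{"rotation": [0,0,-0.25],"dp": [-0.053,0.153,0],"jaw": 1}]'

```text
time: 9.03
ee_pos: [0.6135, 0.0994, 0.339]
ee_rot: [-0.053, 0.999, 0.002, 0.0]
force: [-1.1, 0.8, 0.2]
gripper_width: 0.0097
```

move_arm --plan '[{"rotation": [0,0,0],"dp": [0,0,0.004],"jaw": 1},{"rotation": [0,0,0],"dp": [0,0,0.008],"jaw": 1},{"rotation": [0,0,0],"dp": [0,0,0.012],"jaw": 1},{"rotation": [0,0,0],"dp": [0,0,0.014],"jaw": 1},{"rotation": [0,0,0],"dp": [0,0,0.014],"jaw": 1}]'

```text
time: 9.45
ee_pos: [0.6136, 0.089, 0.3239]
ee_rot: [-0.048, 0.999, -0.0, -0.0]
force: [-0.3, -0.2, -0.7]
gripper_width: 0.0097
```

```bash
python3 - <<'E'
from h import *
go([.6137,.0925,.31],185.7)
for n in ['wrist','side','top']:
    s=ctrl.read_state(); c=ctrl.get_calibration(n); im=ctrl.read_camera(n)[:,:,::-1]
    cv2.imwrite(f'pics/m_{n}.png',im); np.save(f'm_{n}.npy',dict(c=c,p=s['ee_pos'],q=s['ee_rot']),allow_pickle=True)
im=cv2.imread('pics/m_wrist.png'); cv2.imwrite('pics/m1.png',cv2.resize(im[150:330,220:420],None,fx=3.5,fy=3.3,interpolation=2))
im=cv2.imread('pics/m_side.png'); cv2.imwrite('pics/m2.png',cv2.resize(im[70:220,270:400],None,fx=4,fy=4,interpolation=2))
E
```

```text
at [0.6136 0.089  0.3239] yaw -174.53 F [-0.3 -0.2 -0.7] T [ 0.05 -0.19 -0.01] w 0.0097 j [ 0.43  0.46 -0.9   1.67  0.38  1.21  1.1 ] t 9.45
delta [-0.0004  0.0035  0.0139] [-0.004 -0.009 -0.038]
```

View pics/m1.png

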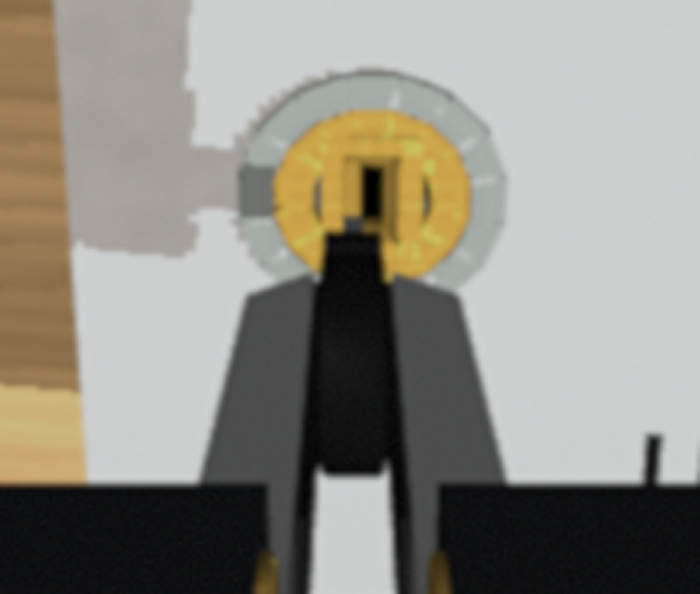

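View pics/m2.png

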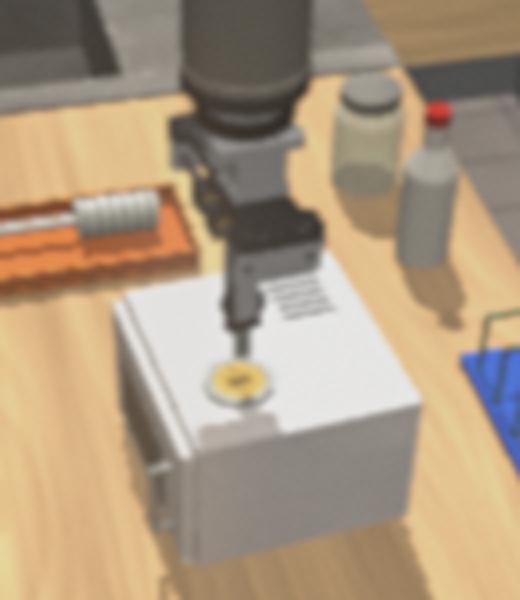

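```bash
python3 - <<'E'
from h import *
d=np.load('m_wrist.npy',allow_pickle=True).item(); c=d['c']; p=d['p']; print(p,d['q'])
f=lambda u,v:((u+.5)/3.5-.5+220,(v+.5)/3.3-.5+150)
Rt=R.from_quat(d['q'])
for n,uv,z in [('ring top edge',(371,155),.154),('tip edge',(355,222),p[2]-.1425+.002),('tip edge low',(355,235),p[2]-.1425+.006),('slot mid',(372,192),.154),('disc L',(272,195),.154),('disc R',(470,195),.154),('disc T',(371,108),.154)]:
    w=plane(c,*f(*uv),z); print(n,w,'tool',Rt.inv().apply(w-p))
for lx,ly in [(.6137,.0925),(.613,.093),(.6145,.0925)]:
  q=proj(c,[[lx,ly,.154]])[0]; print((q-[220,150]+.5)*[3.5,3.3]-.5)
# predicted key tip edge with no offset
for off in (0,):
  for x in (-.007,.007):
   for z in (.1425,.1405):
    w=p+Rt.apply([x,0,z]); q=proj(c,[w])[0]; print('pred',x,z,(q-[220,150]+.5)*[3.5,3.3]-.5)
E
```

```text
[0.61362569 0.08900845 0.32392399] [-4.77095588e-02  9.98861115e-01 -2.34027405e-04 -4.64927578e-04]
ring top edge [0.60159551 0.09201696 0.154     ] tool [0.01152706 0.00421333 0.16993327]
tip edge [0.60837214 0.08903286 0.18342399] tool [0.00509368 0.00058447 0.14050467]
tip edge low [0.60984952 0.08917029 0.18742399] tool [0.00361373 0.00057878 0.13650327]
slot mid [0.61074934 0.09317047 0.154     ] tool [0.00230496 0.00448912 0.16992438]
disc L [0.61368199 0.07073683 0.154     ] tool [ 0.00152382 -0.0181219   0.1699332 ]
disc R [0.60936434 0.11530426 0.154     ] tool [0.00157408 0.02665415 0.1699143 ]
disc T [0.59019582 0.09086329 0.154     ] tool [0.0229848  0.00415141 0.16994419]
[367.74296586 203.37591493]
[370.2482793  200.81341498]
[367.39060755 206.51740844]
pred -0.007 0.1425 [352.04756136 271.27016268]
pred -0.007 0.1405 [352.0434868  274.75153875]
pred 0.007 0.1425 [352.10690996 210.50687577]
pred 0.007 0.1405 [352.10325137 213.55078704]
```

The wrist view shows the blade tip at crop u=355 and the keyway at u=371, so I need about 3.7 mm in tool y. I'll correct and lower the tip to 3 mm above the lock face.

move_arm --plan '[{"rotation": [0,0,-0.04],"dp": [0.0007,0.0037,0.004],"jaw": 1},{"rotation": [0,0,-0.04],"dp": [0.0007,0.0037,0.01],"jaw": 1},{"rotation": [0,0,-0.04],"dp": [0.0007,0.0037,0.017],"jaw": 1},{"rotation": [0,0,-0.04],"dp": [0.0007,0.0037,0.023],"jaw": 1},{"rotation": [0,0,-0.04],"dp": [0.0007,0.0037,0.023],"jaw": 1}]'

```text
time: 10.02
ee_pos: [0.6122, 0.0938, 0.2999]
ee_rot: [-0.051, 0.999, -0.0, -0.001]
force: [-0.4, -0.8, -0.6]
gripper_width: 0.0103
```

```bash
python3 - <<'E'
from h import *
go([.6133,.0925,.2625],185.7)
im=ctrl.read_camera('wrist')[:,:,::-1]
cv2.imwrite('pics/n1.png',cv2.resize(im[150:330,220:420],None,fx=3.5,fy=3.3,interpolation=2))
E
```

```text
at [0.6122 0.0938 0.2999] yaw -174.18 F [-0.4 -0.8 -0.6] T [ 0.05 -0.1  -0.01] w 0.0103 j [ 0.41  0.48 -0.9   1.7   0.4   1.17  1.08] t 10.0167
delta [-0.001  -0.0014  0.0374] [-0.001 -0.019  0.021]
```

View pics/n1.png

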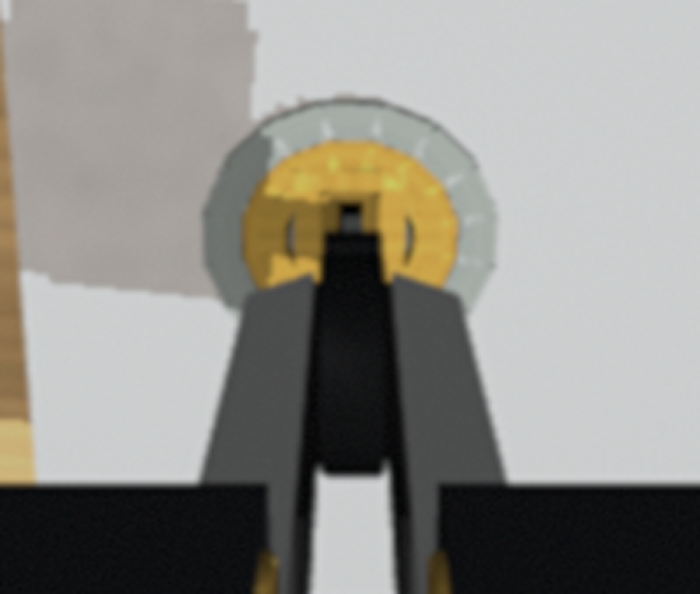

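The tip and keyway line up at u=350. I'll insert slowly with a firmer grip.

move_arm --plan '[{"rotation": [0,0,0],"dp": [0,0,0.003],"jaw": 1},{"rotation": [0,0,0],"dp": [0,0,0.006],"jaw": 1},{"rotation": [0,0,0],"dp": [0,0,0.009],"jaw": 1},{"rotation": [0,0,0],"dp": [0,0,0.012],"jaw": 1},{"rotation": [0,0,0],"dp": [0,0,0.012],"jaw": 1}]' --grip_force 50

```text
time: 10.48
ee_pos: [0.6126, 0.094, 0.289]
ee_rot: [-0.051, 0.999, -0.0, -0.0]
force: [0.4, 0.3, -0.1]
gripper_width: 0.0094
```

```bash
python3 - <<'E'
from h import *
go([.6133,.0925,.2625],185.7)
im=ctrl.read_camera('wrist')[:,:,::-1]
cv2.imwrite('pics/n2.png',cv2.resize(im[150:330,220:420],None,fx=3.5,fy=3.3,interpolation=2))
E
```

```text
at [0.6126 0.094  0.289 ] yaw -174.19 F [ 0.4  0.3 -0.1] T [ 0.01 -0.15  0.02] w 0.0094 j [ 0.41  0.49 -0.89  1.71  0.41  1.15  1.07] t 10.4833
delta [-0.0006 -0.0015  0.0265] [ 0.    -0.007  0.019]
```

View pics/n2.png

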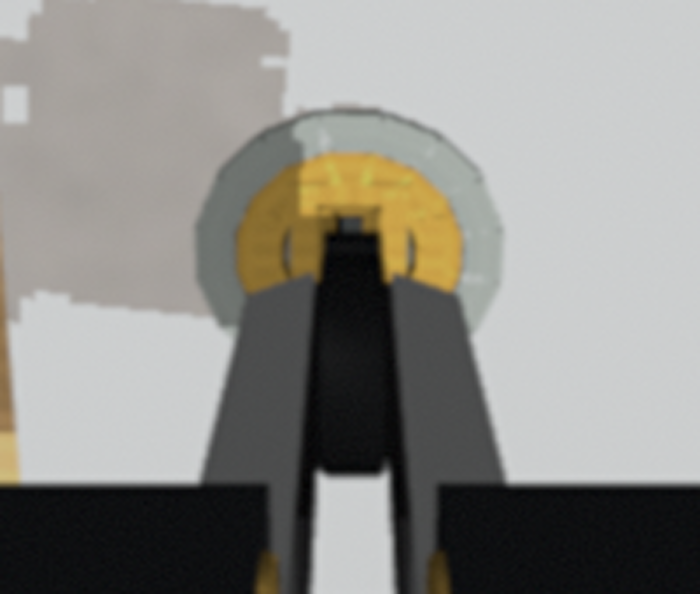

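The blade has entered 7 mm freely. Going on with a small yaw wiggle.

move_arm --plan '[{"rotation": [0,0,0.2],"dp": [0,0,0.003],"jaw": 1},{"rotation": [0,0,-0.2],"dp": [0,0,0.006],"jaw": 1},{"rotation": [0,0,0.2],"dp": [0,0,0.009],"jaw": 1},{"rotation": [0,0,-0.2],"dp": [0,0,0.012],"jaw": 1},{"rotation": [0,0,0],"dp": [0,0,0.013],"jaw": 1}]'

```text
time: 10.95
ee_pos: [0.6128, 0.0933, 0.2763]
ee_rot: [-0.051, 0.999, -0.0, -0.0]
force: [-0.1, -3.6, 1.6]
gripper_width: 0.0097
```

```bash
python3 - <<'E'
from h import *
go([.6133,.0925,.2625],185.7)
E
```

```text
at [0.6128 0.0933 0.2763] yaw -174.17 F [-0.1 -3.6  1.6] T [-1.26 -0.24 -0.02] w 0.0097 j [ 0.4   0.5  -0.88  1.72  0.42  1.13  1.06] t 10.95
delta [-0.0004 -0.0008  0.0138] [-0.009 -0.002  0.022]
```

move_arm --plan '[{"rotation": [0,0,0.2],"dp": [0,-0.0003,0.003],"jaw": 1},{"rotation": [0,0,-0.2],"dp": [0,-0.0005,0.006],"jaw": 1},{"rotation": [0,0,0.2],"dp": [0,-0.0005,0.009],"jaw": 1},{"rotation": [0,0,-0.2],"dp": [0,-0.0005,0.012],"jaw": 1},{"rotation": [0,0,0],"dp": [0,-0.0005,0.013],"jaw": 1}]'

```text
time: 11.37
ee_pos: [0.6128, 0.0929, 0.2632]
ee_rot: [-0.05, 0.999, -0.0, -0.0]
force: [0.9, -5.6, 1.4]
gripper_width: 0.0097
```

```bash
python3 - <<'E'
from h import *
go([.6133,.0925,.2625],185.7)
E
```

```text
at [0.6128 0.0929 0.2632] yaw -174.23 F [ 0.9 -5.6  1.4] T [-1.48 -0.21 -0.01] w 0.0097 j [ 0.4   0.51 -0.88  1.73  0.44  1.1   1.05] t 11.3667
delta [-0.0004 -0.0005  0.0007] [-0.008 -0.002  0.012]
```

move_arm --plan '[{"rotation": [0,0,0],"dp": [0,-0.0003,0.001],"jaw": 1},{"rotation": [0,0,0.15],"dp": [0,-0.0003,0.002],"jaw": 1},{"rotation": [0,0,-0.15],"dp": [0,-0.0003,0.0025],"jaw": 1},{"rotation": [0,0,0],"dp": [0,-0.0003,0.003],"jaw": 1},{"rotation": [0,0,0],"dp": [0,-0.0003,0.003],"jaw": 1}]'

```text
time: 11.78
ee_pos: [0.613, 0.093, 0.2622]
ee_rot: [-0.049, 0.999, -0.001, 0.0]
force: [-7.2, -7.8, 23.1]
gripper_width: 0.0097
```

```bash
python3 - <<'E'
from h import *
go([.6133,.0925,.2625],185.7)
im=ctrl.read_camera('wrist')[:,:,::-1]
cv2.imwrite('pics/n3.png',cv2.resize(im[150:330,220:420],None,fx=3.5,fy=3.3,interpolation=2))
im=ctrl.read_camera('side')[:,:,::-1]; cv2.imwrite('pics/n4.png',cv2.resize(im[70:220,270:400],None,fx=4,fy=4,interpolation=2))
E
```

```text
at [0.613  0.093  0.2622] yaw -174.39 F [-7.2 -7.8 23.1] T [-2.15  1.94  0.04] w 0.0097 j [ 0.4   0.51 -0.88  1.73  0.44  1.1   1.05] t 11.7833
delta [-0.0002 -0.0006 -0.0003] [-0.013  0.008 -0.015]
```

View pics/n3.png

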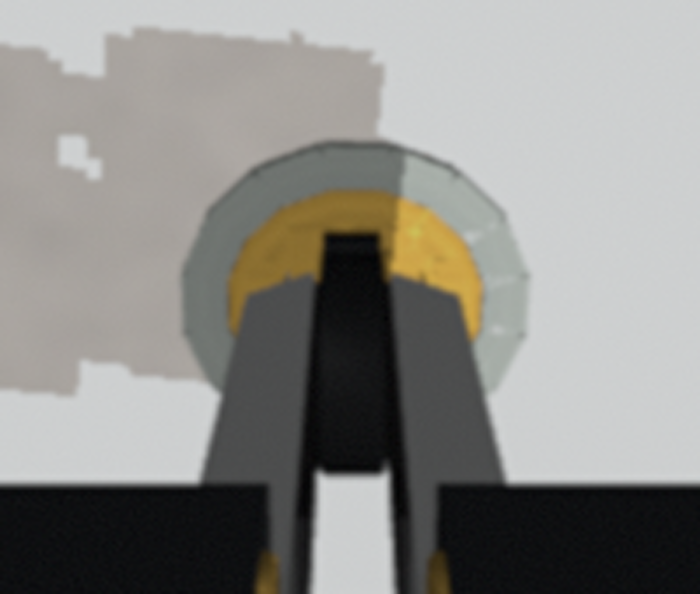

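View pics/n4.png

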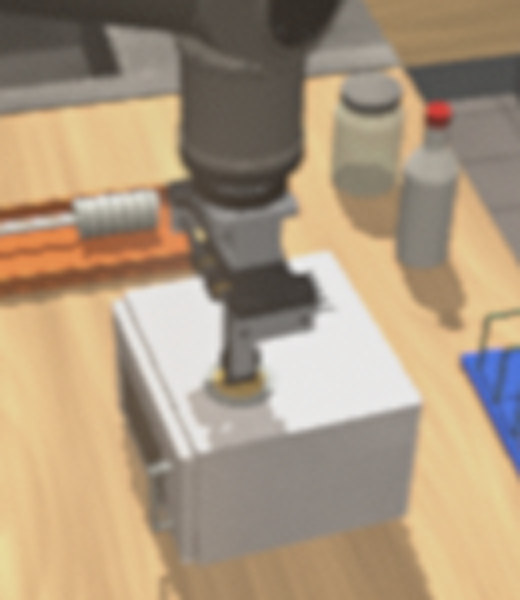

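z = 0.2622 (predicted 0.2625) with 23 N pushing back, so the shoulder is seated and the key is fully home. Now I'll turn clockwise (positive about tool z), checking forces.

move_arm --plan '[{"rotation": [0,0,0.8],"dp": [0.0003,-0.0005,-0.0008],"jaw": 1},{"rotation": [0,0,1.6],"dp": [0.0003,-0.0005,-0.001],"jaw": 1},{"rotation": [0,0,2.4],"dp": [0.0003,-0.0005,-0.001],"jaw": 1},{"rotation": [0,0,3.2],"dp": [0.0003,-0.0005,-0.001],"jaw": 1},{"rotation": [0,0,4.0],"dp": [0.0003,-0.0005,-0.001],"jaw": 1}]' --grip_force 60

```text
time: 12.3
ee_pos: [0.6128, 0.0932, 0.2625]
ee_rot: [0.161, 0.987, 0.0, 0.001]
force: [-1.6, -2.4, 9.4]
gripper_width: 0.0095
```

```bash
python3 - <<'E'
from h import *
go([.6133,.0925,.2615],85.7)
E
```

```text
at [0.6128 0.0932 0.2625] yaw 161.46 F [-1.6 -2.4  9.4] T [-0.55  0.56  0.07] w 0.0095 j [ 0.34  0.48 -0.78  1.74  0.38  1.08  0.67] t 12.3
delta [-0.0007 -0.0005  0.001 ] [1.2000e-02 3.0000e-03 1.2626e+01]
```

move_arm --plan '[{"rotation": [0,0,0.9],"dp": [0,0,0],"jaw": 1},{"rotation": [0,0,1.8],"dp": [0,0,0],"jaw": 1},{"rotation": [0,0,2.7],"dp": [0,0,0],"jaw": 1},{"rotation": [0,0,3.6],"dp": [0,0,0],"jaw": 1},{"rotation": [0,0,4.2],"dp": [0,0,0],"jaw": 1}]'

```text
time: 12.72
ee_pos: [0.6127, 0.0937, 0.2625]
ee_rot: [0.373, 0.928, 0.001, 0.0]
force: [-2.2, -0.3, 7.7]
gripper_width: 0.0098
```

move_arm --plan '[{"rotation": [0,0,0.9],"dp": [0,0,0],"jaw": 1},{"rotation": [0,0,1.8],"dp": [0,0,0],"jaw": 1},{"rotation": [0,0,2.7],"dp": [0,0,0],"jaw": 1},{"rotation": [0,0,3.6],"dp": [0,0,0],"jaw": 1},{"rotation": [0,0,4.2],"dp": [0,0,0],"jaw": 1}]'

```text
time: 13.13
ee_pos: [0.613, 0.0942, 0.2625]
ee_rot: [0.566, 0.824, 0.001, 0.0]
force: [1.4, 1.8, 5.6]
gripper_width: 0.0096
```

```bash
python3 - <<'E'
from h import *
go([.6133,.0925,.2615],85.7)
im=ctrl.read_camera('wrist')[:,:,::-1]
cv2.imwrite('pics/r1.png',cv2.resize(im[150:330,220:420],None,fx=3.5,fy=3.3,interpolation=2))
E
```

```text
at [0.613  0.0942 0.2625] yaw 111.04 F [1.4 1.8 5.6] T [ 0.58 -0.44  0.1 ] w 0.0096 j [ 0.2   0.44 -0.6   1.74  0.28  1.04 -0.12] t 13.1333
delta [-0.0016 -0.0003  0.001 ] [ 0.023 -0.015  4.223]
```

View pics/r1.png

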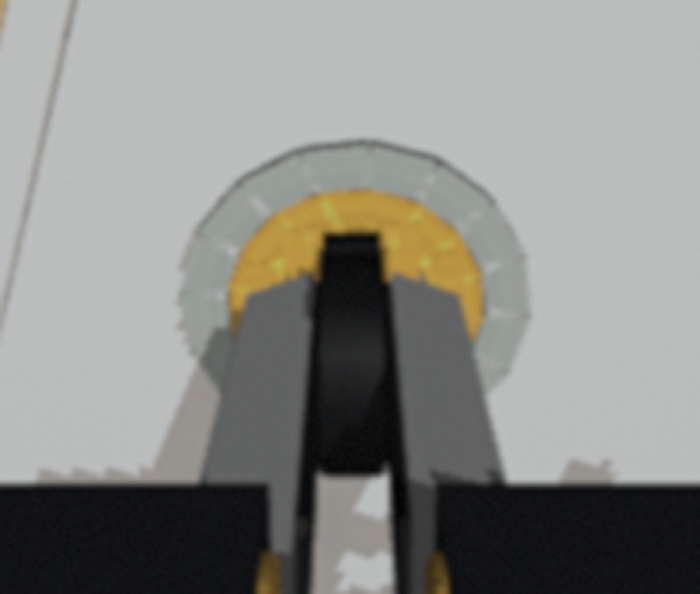

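move_arm --plan '[{"rotation": [0,0,0.9],"dp": [0,0,0.0003],"jaw": 1},{"rotation": [0,0,1.8],"dp": [0,0,0.0005],"jaw": 1},{"rotation": [0,0,2.7],"dp": [0,0,0.0005],"jaw": 1},{"rotation": [0,0,3.4],"dp": [0,0,0.0005],"jaw": 1},{"rotation": [0,0,3.9],"dp": [0,0,0.0005],"jaw": 1}]'

```text
time: 13.6
ee_pos: [0.6136, 0.0942, 0.2625]
ee_rot: [0.721, 0.693, 0.002, 0.001]
force: [5.4, 1.4, 7.7]
gripper_width: 0.0095
```

```bash
python3 - <<'E'
from h import *
go([.6133,.0925,.2615],85.7)
E
```

```text
at [0.6136 0.0942 0.2625] yaw 87.81 F [5.4 1.4 7.7] T [ 0.63 -1.38  0.15] w 0.0095 j [ 0.14  0.42 -0.51  1.75  0.23  1.03 -0.49] t 13.6
delta [-0.0017 -0.0002  0.001 ] [ 0.035 -0.021  0.351]
```

move_arm --plan '[{"rotation": [0,0,0.3],"dp": [0,0,0],"jaw": 1},{"rotation": [0,0,0.5],"dp": [0,0,0],"jaw": 1},{"rotation": [0,0,0.6],"dp": [0,0,0],"jaw": 1},{"rotation": [0,0,0.6],"dp": [0,0,0],"jaw": 1},{"rotation": [0,0,0.6],"dp": [0,0,0],"jaw": 1}]'

```text
time: 14.02
ee_pos: [0.6139, 0.0941, 0.2625]
ee_rot: [0.741, 0.672, 0.002, 0.001]
force: [5.1, 2.0, 7.1]
gripper_width: 0.0098
```

```bash
python3 - <<'E'
from h import *
go([.6133,.0925,.2615],85.7)
im=ctrl.read_camera('wrist')[:,:,::-1]
cv2.imwrite('pics/r2.png',cv2.resize(im[150:330,220:420],None,fx=3.5,fy=3.3,interpolation=2))
im=ctrl.read_camera('side')[:,:,::-1]; cv2.imwrite('pics/r3.png',cv2.resize(im[70:220,270:400],None,fx=4,fy=4,interpolation=2))
go([.6133,.0925,.2615],85.7)
E
```

```text
at [0.6139 0.0941 0.2625] yaw 84.44 F [5.1 2.  7.1] T [ 0.72 -1.48  0.25] w 0.0098 j [ 0.13  0.42 -0.5   1.75  0.23  1.03 -0.55] t 14.0167
delta [-0.0016 -0.0004  0.001 ] [ 0.038 -0.023 -0.21 ]
at [0.6138 0.0941 0.2625] yaw 84.45 F [6.4 1.6 7.8] T [ 0.65 -1.47  0.26] w 0.0097 j [ 0.13  0.42 -0.5   1.75  0.23  1.03 -0.55] t 14.1167
delta [-0.0017 -0.0004  0.001 ] [ 0.038 -0.023 -0.209]
```

View pics/r2.png

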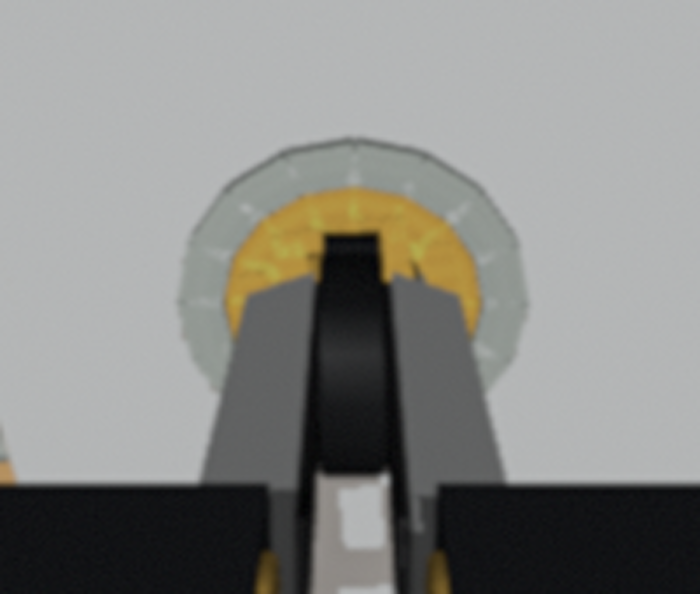

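View pics/r3.png

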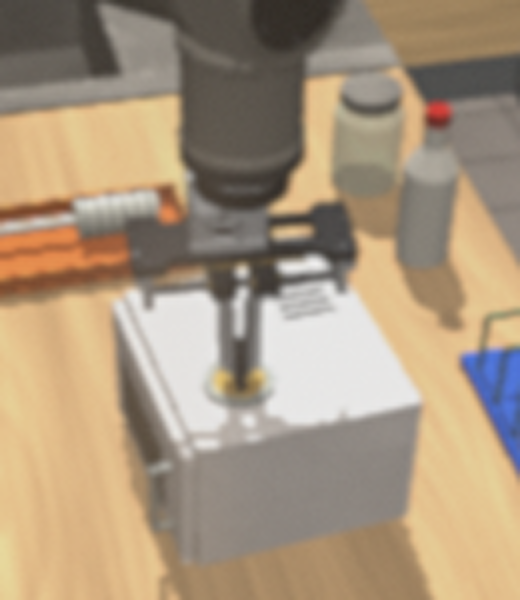

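```bash
python3 - <<'E'
from h import *
print(ctrl.hand_in()); go([.6133,.0925,.2615],85.7)
E
```

```text
the job is handed in; nothing more can be done
None
the job is handed in; nothing more can be done
```

The door is shut, the round-headed key is home in the lock and turned to its stop, and I handed the job in at about 14 s still gripping it. The hand-in gives no verdict, so what follows is from my own readings.

- **Door:** I pushed it until it pressed back with 53 N, and it looked flush in the wrist view and in the side view. It still looked shut in the last side picture.
- **Key home:** I took the key from the +y slot. It stopped with the hand at z = 0.2622 m, against 0.2625 m predicted for the shoulder on the lock's face, with 23 N pushing back.
- **Turn:** The hand turned about 101° clockwise. Over the last 3° the twist went from 0.15 to 0.26 N m, far more than the spring alone would give, so I take it as the hard stop. I could not read the lock angle directly.
- **Grip and side force:** The last readings showed the fingers 9.7 mm apart on the 10 mm head with the grip set to 60 N, and 7 to 8 N pushing the key down. About 6 N of side force remained, from the key sitting 1 to 2 mm off the hand's axis.
- **Other objects:** My moves kept clear of the bar key, tumbler, mug and brush. The pictures showed no sign of them moving, but I did not measure them again at the end.
- **Disagreement:** The cameras differed by up to about 4 mm on the key's position and about 2.5 mm on the lock's. I settled this with the wrist camera just before inserting the key.

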